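# Push the crumb tray home and lower the square slices in the toaster

## Task

Make the square slices of bread toast: first push the toaster's crumb tray fully home, as it has been left part way out, then push down the lever of the pair of slots that holds the square slices, until it latches and stays down, and take your hand away. Push lightly with the fingertips and lift nothing; leave the round muffin halves and their lever up, do not touch the bread or the muffins themselves, and leave the other things on the worktop where they are.

Things in the scene. Friction and masses are not known exactly. Their poses are not given: they have to be found in the camera images.
- toaster: Grey four-slot toaster, 196 mm deep, 334 wide, 203 high, fixed on the worktop. Origin: on the worktop under its middle; x from its front (levers, dials, tray; faces the robot, yaw -0.05 to 0.35 rad) to its back, y to its left seen from the robot, z up. Grey front face at x = -76 mm. Two pairs of slots run front to back, left and right, each with its own lever. Dials do not turn.
- lever0_top (a point): Middle of the top face of the left lever's grip: 34 mm wide, 18 deep (toaster x -98 to -80 mm), 12 thick, 136 mm above the worktop when up. Lowers what is in the left pair of slots. The shell behind it rises 67 mm higher, so come with the fingers pointing forward and down, 30 to 50 degrees off vertical, the wrist towards the robot. Dials (15 mm radius, 70 mm high, out to x -94) at y 99 and -119.
- lever1_top (a point): The same point of the right lever, which lowers what is in the right pair of slots (levers at y = +47 and -73 mm of the toaster).
- toaster_lever0 (a joint): Travel of the left lever, m: 0 up, grows straight down, stop at 0.052. The spring needs 1 to 3 N; from 34 mm on it goes over a sprung catch at 42 mm (about 6 N) and then stays down at about 0.048 by itself. Let go before that, it springs up again.
- toaster_lever1 (a joint): The same for the right lever.
- crumb_tray (a joint): How far the crumb tray is pulled out of the toaster's plinth, m: 0 fully home (rigid stop), at most 0.06; starts at 0.022 to 0.045. Slides straight along the toaster's x axis with about 1.2 N of friction and stays where it is left.
- tray_front (a point): Middle of the crumb tray's front face: an upright aluminium strip 190 mm wide and 26 high (10 to 36 mm above the worktop, this point at 23), low at the toaster's front, under the levers; a rolled edge along its top stands 4 mm out. Push it towards the toaster's +x; home, this point is at x -75, y -12 mm of the toaster. Fingers 40 to 50 degrees off vertical clear the levers.
- lever0_slots (a point): Middle of the left pair of slots, on the toaster's top, 203 mm above the worktop (slots 44 mm apart).
- lever1_slots (a point): Middle of the right pair of slots, on the toaster's top.
- slices: Two square slices of bread (each 104 mm long, 13 thick, 113 tall, 44 apart), pale with a brown crust, standing in one pair of slots, left or right, and showing 35 mm above the toaster; they sink with that pair's lever. Origin: middle of their underside, 124 mm above the worktop when up.
- muffins: Two round muffin halves (discs 100 mm across, 17 thick) standing in the other pair of slots and showing 22 mm. Origin: middle of their underside, 124 mm above the worktop when up.
- honey_jar: Bystander: glass honey jar, green lid, 65 mm across, 114 mm high, beside the right end of the toaster. Origin: middle of its underside.
- mug: Bystander: white mug, 104x78 mm, 96 mm high, on the worktop in front, to the right. Origin: middle of its underside.
- jam_jar: Bystander: jam jar, white lid, 76 mm across, 95 mm high, in front, farther right. Origin: middle of its underside.
- milk_pot: Bystander: small foil-lidded pot, 72 mm across, 71 mm high, in front, farthest right. Origin: middle of its underside.
- teaspoon: Bystander: steel teaspoon, 130x26x11 mm, lying in front, at the left. Origin: middle of its underside.
- sugar_stick: Bystander: light paper stick sachet, 62x24x9 mm, lying near the front edge before the toaster. Origin: middle of its underside.
- coffee_stick: Bystander: dark paper stick sachet, 60x16x9 mm, lying near the front edge before the toaster. Origin: middle of its underside.

How it is judged:
By the outcome, as a careful person would: the job done as asked, in the order asked, and still so for the second after the job is handed in, with the robot touching nothing.
It also fails if it takes over 48 s, if anything falls off the work surface, if the arm or the gripper's body presses on something with over 40 N, if the wrist force passes 120 N, or if a joint passes its speed limit or range.

## Robot

A 6-joint arm with a two-finger parallel gripper is mounted at the origin on a cart in front of the work surface, level with it; the furniture and walls round the work are solid. World frame = base frame: x ahead of the robot, y to its left, z up, the work surface at z = 0. Lengths are in m, angles in rad, forces in N, time in s.
With the tool pointing down it reaches from about 0.25 to 0.775 m from the base axis. Payload 4 kg.
Tool frame: the origin (TCP) lies midway between the tips of the shut fingers; the grasp point (between the pads) lies 19 mm behind it; z points along the fingers, y is the direction in which the jaws open and shut (so a half turn about z gives the same grasp; the last joint's range is limited). The gripper opens to 85 mm and grips with 20 to 120 N. Pads are 22 mm wide; open, the fingers measure 114 mm over their backs; the gripper's body (76 mm by 85 mm) begins 54 mm behind the grasp point. The pads swing forward as they close: fully open they stand 13 mm farther back than shut.
Start: joints at [1.241, 0.087, 1.371, -0, 1.684, -0.103], TCP at [0.124, 0.536, 0.231] pointing down, gripper open.
Joint ranges: [-3.1, 3.1], [-0.76, 2.03], [0.27, 2.55], [-1.08, 4.22], [0.17, 2.65], [-2.57, 2.57]. Speed limits (rad/s): [2.79, 2.79, 3.14, 3.14, 3.14, 3.14].

## Interface

Orientations are given as [roll, pitch, yaw] about the fixed x, y, z axes, in that order (R = Rz(yaw) Ry(pitch) Rx(roll)).
In Python, from cell import manip gives the robot as it stands. Calls block until the motion is done:
- manip.move_ptp(position, orientation): joint-space move of the TCP to a pose.
- manip.movel(position, rotation=None, feed=0.15, contact_N=None): straight line of the TCP; rotation=None keeps the orientation; feed is the mean speed in m/s. With contact_N (N) it stops when the force on the tool has changed by that much, and returns True; else False.
- manip.goto_joints(angles): joint-space move.
- manip.release() and manip.grasp(): open the fingers fully, or close them until they stop; the grip force is fixed at half the most.
- manip.wait(seconds).
- manip.inverse_kinematics(position, orientation): joint angles nearest the present ones, or None.
- manip.observe(): the state.
- manip.capture(name): name is "scene" or "top"; returns the picture (480x640x3 uint8, red, green, blue); there is no depth.
- manip.camera_info(name): a dict with "fx", "fy", "cx", "cy" (pixels), "rvec" (rotation vector, rad) and "tvec" (3), from world to camera coordinates, as OpenCV has them. Camera axes: x right, y down, z forward; pixel columns grow to the right and rows downward; lengths in m; the calibration is good to about 2 mm. A picture is of the moment at which its call begins. camera_info takes no time and is no camera call.
A pose or a line that the arm cannot do raises manip.MotionError and nothing moves.
- manip.hand_in(): hands the job in, once; it reports no verdict.
Trained networks look in the newest picture that a camera, given by its name, has taken for a name from the list of things; names that differ only in an ending like _2 or _b are one class to them, and where a whole thing is asked for, a point or a joint stands for the part that bears it (a point fixed in the world has none). Each returns a list of dicts, best first, with "conf" (0 to 1); they miss things now and then, are a little off and sometimes report something else, mostly with a low value. They report only what shows in the picture. A call takes as long as a camera call.
- manip.cut_out(camera, query): "region" (480x640 bool, what is visible of it) and "rect" ([left, top, right, bottom] in pixels, round what is visible of it).
The state is a dict: "time": time; "joint_positions": joint angles; "qvel": joint speeds; "tau": joint torques, N m; "tool_pos": TCP position; "ee_rot": TCP orientation; "ft_force": force on the tool from outside, world axes, zero at the start; "wrist_torque": the same for the moment, N m; "gripper_width": finger opening in m.
Only numpy, scipy, OpenCV 4.12 (cv2) and the standard library are available. Lean on these libraries where they do the work, as an engineer would, in place of code of your own. Each camera call takes 0.05 s, during which the arm holds its last target.

## Working session

There is one attempt and no reset: what is moved stays moved. The work goes in short steps, each a Python script; the robot and the scene stay as the last script left them, time stands still between calls to the robot, and variables do not carry over. Pictures are saved under pics/ and viewed, and the job is handed in when it is done.

```bash
ls; mkdir -p pics
python3 - <<'E'
from cell import manip
import cv2,numpy as np
for n in ("scene","top"):
    im=manip.capture(n); cv2.imwrite(f"pics/{n}0.png",im[:,:,::-1])
    print(n,manip.camera_info(n))
    for q in ["toaster","lever0_top","lever1_top","crumb_tray","tray_front","slices","muffins"]:
        r=manip.cut_out(n,q)
        for d in r[:2]: 
            ys,xs=np.nonzero(d["region"]); print(q,round(d["conf"],2),d["rect"],xs.mean().round(1),ys.mean().round(1),len(xs))
print(manip.observe())
E
```

```text
pics
scene {'fx': 456.0357106704501, 'fy': 456.0357106704501, 'cx': 310.83684928576065, 'cy': 241.8086634238882, 'rvec': array([ 1.16293294, -2.40357288,  0.91587041]), 'tvec': array([0.32985076, 0.41101873, 0.85601051])}
toaster 0.61 [109.1, 206.8, 275.3, 373.1] 197.7 295.3 15232
crumb_tray 0.68 [198.7, 306.7, 271.4, 362.9] 234.5 332.4 744
crumb_tray 0.35 [109.1, 212.4, 277.3, 373.4] 197.7 295.3 15405
tray_front 0.68 [200.9, 304.9, 271.7, 362.3] 234.9 332.0 704
slices 0.96 [191.1, 216.0, 238.2, 263.9] 211.8 238.7 1121
muffins 0.97 [128.8, 261.9, 177.5, 309.3] 152.3 283.5 1011
muffins 0.61 [189.1, 216.3, 235.8, 263.4] 211.9 238.2 1034
top {'fx': 467.22049775805795, 'fy': 467.22049775805795, 'cx': 319.7096138947226, 'cy': 235.47732269215314, 'rvec': array([ 1.86186467, -2.12827201,  0.46389259]), 'tvec': array([0.07915883, 0.53783148, 1.25614294])}
toaster 0.98 [179.0, 181.5, 296.4, 274.0] 237.5 228.9 7562
toaster 0.62 [355.1, 263.3, 378.9, 303.7] 367.2 286.3 718
lever0_top 0.4 [217.8, 247.3, 232.1, 261.2] 223.4 254.2 80
lever1_top 0.37 [261.1, 243.7, 272.4, 246.8] 266.1 245.5 62
crum
[... 311 characters left out ...]
199.1, 218.1, 233.2] 201.2 216.4 407
{'time': 0.8, 'joint_positions': array([ 1.24088811e+00,  8.71506709e-02,  1.37066645e+00,  6.13726190e-06,
        1.68356410e+00, -1.03109718e-01]), 'qvel': array([-0.00205296,  0.00083653, -0.00072928, -0.0004224 ,  0.00138329,
       -0.00140138]), 'tau': array([ 5.33540278e-04, -3.51666534e+01, -3.13446128e+01, -1.47886635e-04,
       -2.00448440e-04,  1.20195608e-05]), 'tool_pos': array([0.12369214, 0.53594794, 0.23138491]), 'ee_rot': array([3.14138171e+00, 1.56967037e-05, 2.91479484e+00]), 'ft_force': array([ 0.65156697, -0.30832063,  0.61545877]), 'wrist_torque': array([ 0.02643705, -0.00410825, -0.00748903]), 'gripper_width': 0.08519667736589123}
```

View pics/scene0.png

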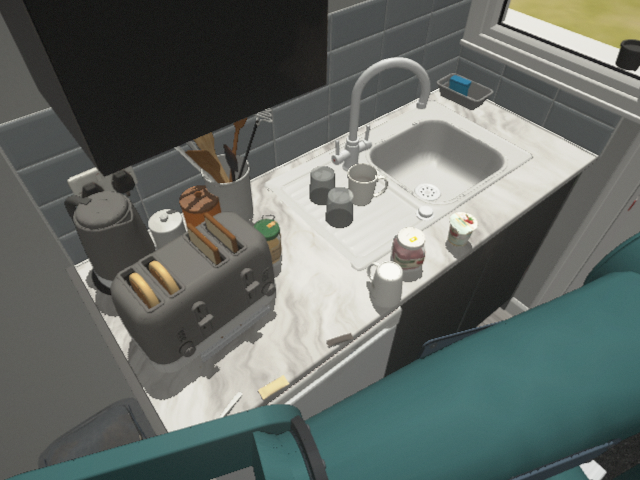

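View pics/top0.png

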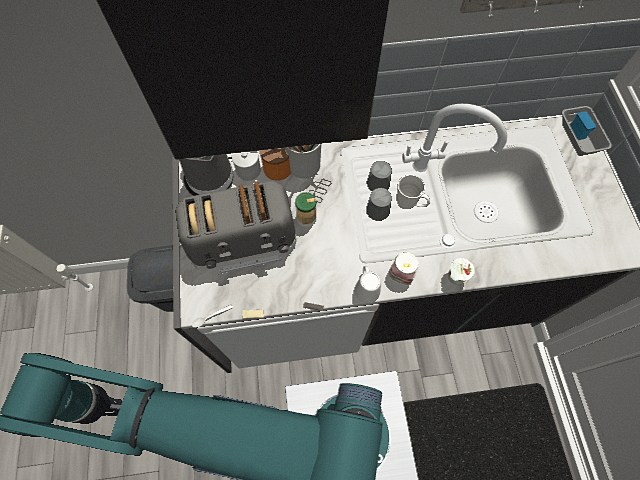

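Run:
```python
import cv2
a=cv2.imread('pics/scene0.png')[195:385,100:290]; b=cv2.imread('pics/top0.png')[165:290,170:305]
cv2.imwrite('pics/sc.png',cv2.resize(a,None,fx=3,fy=3,interpolation=2)); cv2.imwrite('pics/tc.png',cv2.resize(b,None,fx=4.5,fy=4.5,interpolation=2))
```

```text
(no output)
```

View pics/sc.png

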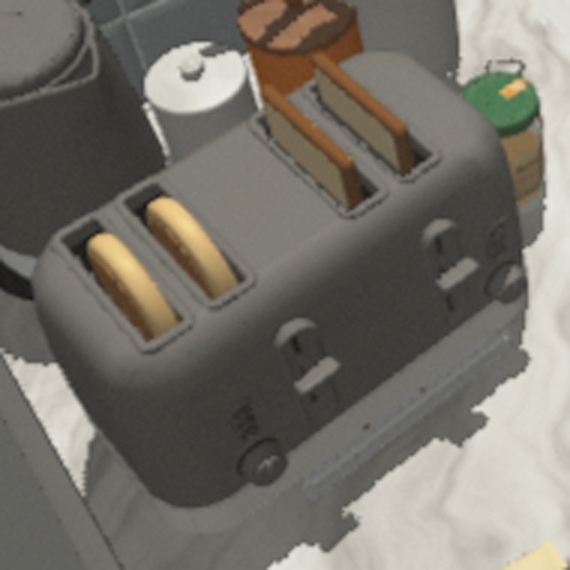

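View pics/tc.png

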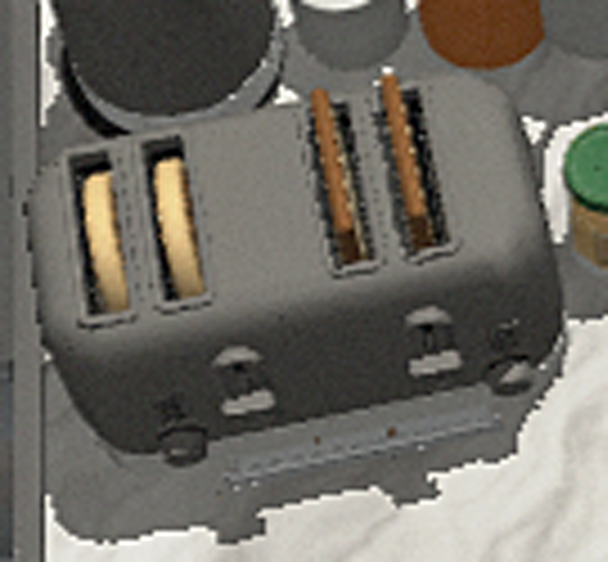

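Slices are in the right pair (scene ~(212,239)), muffins in the left (~(152,283)), so lever1 is mine. The levers, dials and tray edge are clear in both views. I'll fit the toaster pose and tray extension to them.

```bash
cat > fit.py <<'E'
import numpy as np,cv2
from scipy.optimize import least_squares
from cell import manip
def proj(n,P):
    c=manip.camera_info(n);K=np.array([[c['fx'],0,c['cx']],[0,c['fy'],c['cy']],[0,0,1]])
    return cv2.projectPoints(np.asarray(P,float),c['rvec'],c['tvec'],K,None)[0][:,0]
def pts(d): return np.array([[-.089,.047,.136],[-.089,-.073,.136],[-.094,.099,.070],[-.094,-.119,.070],[-.078-d,.083,.036],[-.078-d,-.107,.036]])
def T(p,X):
    c,s=np.cos(p[2]),np.sin(p[2]); X=np.atleast_2d(X)
    return np.c_[p[0]+c*X[:,0]-s*X[:,1],p[1]+s*X[:,0]+c*X[:,1],X[:,2]]
if __name__=="__main__":
    obs={"scene":[[205.7,320],[252.7,285],[188.7,348.7],[269.3,289.3],[201.7,356.7],[270,307.7]],
     "top":[[225.1,254.1],[266.4,245.4],[210.9,264.1],[284.2,247.9],[220.7,271.2],[280.7,257.9]]}
    f=lambda p,ns=("scene","top"):np.concatenate([(proj(n,T(p,pts(p[3])))-obs[n]).ravel() for n in ns])
    for ns in (("scene","top"),("scene",),("top",)):
        r=least_squares(f,[.6,.2,.15,.03],args=(ns,),loss='soft_l1'); print(ns,r.x.round(4)); print(f(r.x,ns).reshape(-1,2).round(1).tolist())
E
python3 fit.py
```

```text
('scene', 'top') [0.6102 0.2446 0.0907 0.0234]
[[-1.7, -2.9], [-1.6, -1.3], [1.3, 2.4], [2.2, 1.8], [-0.0, -0.2], [0.6, -3.1], [-0.5, -1.5], [-0.2, -1.4], [0.4, 2.1], [-0.4, 3.2], [-1.4, 0.2], [0.5, 0.5]]
('scene',) [0.6098 0.2445 0.0791 0.0246]
[[-2.2, -2.7], [-1.6, -0.7], [0.7, 2.5], [2.3, 2.6], [-0.3, 0.4], [1.0, -2.0]]
('top',) [0.6114 0.2444 0.0981 0.0239]
[[-0.3, -1.8], [0.0, -2.0], [0.8, 1.9], [-0.2, 2.5], [-1.1, 0.0], [0.7, -0.1]]
```

```bash
cat > ov.py <<'E'
from fit import *
import sys
def overlay(p,tag,src='0'):
    out=[]
    for n,(x0,y0,x1,y1),s in (("scene",(100,195,290,385),3),("top",(170,165,305,290),3)):
        im=cv2.imread(f'pics/{n}{src}.png')[y0:y1,x0:x1]; im=cv2.resize(im,None,fx=s,fy=s,interpolation=2)
        def line(P,c):
            q=((proj(n,T(p,P))-[x0,y0]+.5)*s); cv2.polylines(im,[np.int32(q*8)],True,c,1,cv2.LINE_AA,3)
        for y in(.047,-.073):
            for z in(.136,.124): line(np.array([[a,y+b,z] for a,b in((-.098,-.017),(-.098,.017),(-.08,.017),(-.08,-.017))]),(0,0,255) if z>.13 else (0,255,255))
        t=np.linspace(0,6.3,24)
        for y in(.099,-.119): line(np.c_[0*t-.094,y+.015*np.cos(t),.07+.015*np.sin(t)],(0,255,0))
        d=p[3]
        line(np.array([[-.079-d,-.107,.036],[-.079-d,.083,.036],[-.075-d,.083,.010],[-.075-d,-.107,.010]]),(255,255,0))
        for z in (0.,.203): line(np.array([[-.076,-.167,z],[-.076,.167,z],[.12,.167,z],[.12,-.167,z]]),(255,0,255))
        out.append(im)
    h=max(o.shape[0] for o in out); out=[cv2.copyMakeBorder(o,0,h-o.shape[0],0,0,0) for o in out]
    im=np.hstack(out); im=cv2.resize(im,None,fx=.8,fy=.8,interpolation=3); cv2.imwrite(f'pics/ov{tag}.png',im); print(im.shape)
if __name__=="__main__": overlay([float(v) for v in sys.argv[2:6]],sys.argv[1],*(sys.argv[6:7]))
E
python3 ov.py a .6102 .2446 .0907 .0234
```

```text
(456, 780, 3)
```

View pics/ova.png

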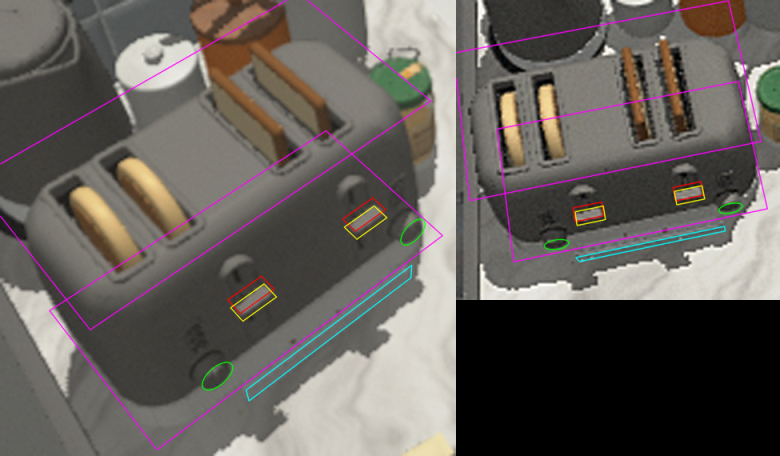

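```bash
cat > ov2.py <<'E'
import cv2,numpy as np,sys
from fit import *
def ov(p,tag,src='0'):
    rows=[]
    for n,(x0,y0,w,h) in (("scene",(180,300,100,70)),("top",(200,235,100,45))):
        s=7.5;im=cv2.imread(f'pics/{n}{src}.png')[y0:y0+h,x0:x0+w]; im=cv2.resize(im,None,fx=s,fy=s,interpolation=0)
        if n=="scene":pass
        def line(P,c):
            q=((proj(n,T(p,P))-[x0,y0]+.5)*s); cv2.polylines(im,[np.int32(q*8)],True,c,1,cv2.LINE_AA,3)
        for y in(.047,-.073):
            for z in(.136,.124): line(np.array([[a,y+b,z] for a,b in((-.098,-.017),(-.098,.017),(-.08,.017),(-.08,-.017))]),(0,0,255) if z>.13 else (0,255,255))
        t=np.linspace(0,6.28,24)
        for y in(.099,-.119):
            for x in (-.094,-.076): line(np.c_[0*t+x,y+.015*np.cos(t),.07+.015*np.sin(t)],(0,255,0))
        d=p[3]
        line(np.array([[-.079-d,-.107,.036],[-.079-d,.083,.036],[-.075-d,.083,.010],[-.075-d,-.107,.010]]),(255,255,0))
        line(np.array([[-.0,-.107,.036],[-.0,.083,.036],[-.075-d,.083,.036],[-.075-d,-.107,.036]]),(255,255,0))
        cv2.imwrite(f'pics/z{n}{tag}.png',np.clip(im.astype(float)*1.5,0,255).astype(np.uint8))
ov([float(v) for v in sys.argv[2:6]],sys.argv[1],*(sys.argv[6:7]))
E
sed -i 's/(180,300,100,70)/(180,280,100,80)/' ov2.py
python3 ov2.py a .6102 .2446 .0907 .0234
```

```text
(no output)
```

View pics/zscenea.png

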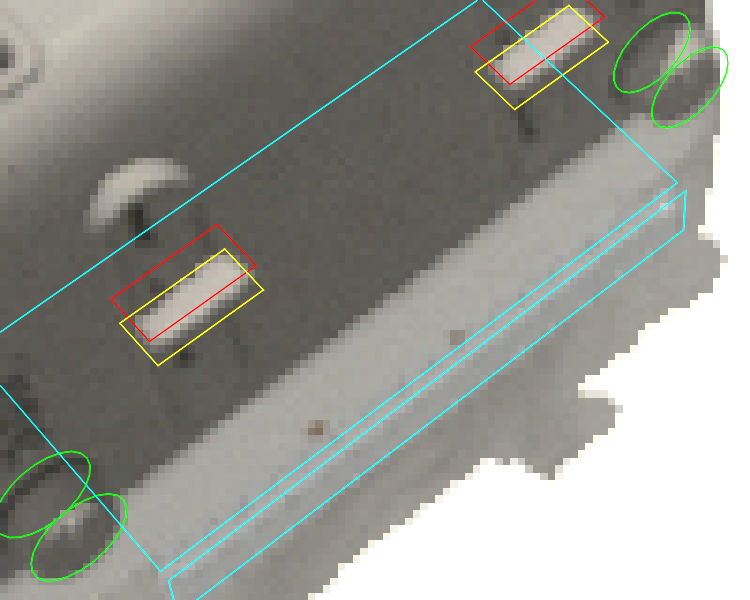

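View pics/ztopa.png

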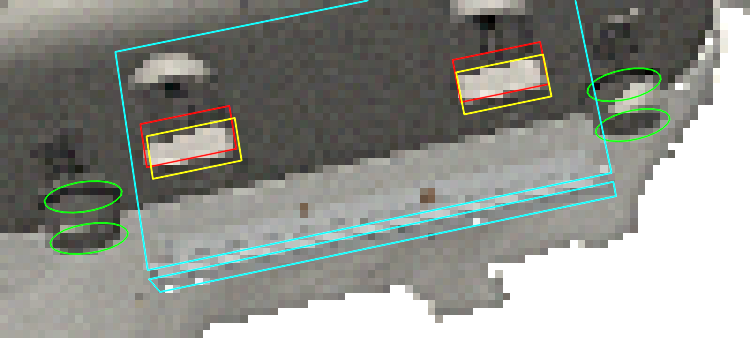

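The slices are in the right slots, so lever1. The overlay agrees with the picture to about 2 mm: toaster at (0.610, 0.245), yaw 0.09, tray out about 23 mm. Next I'll locate the small items and check that the planned poses are reachable.

```bash
cat > plan.py <<'E'
from fit import *
from scipy.spatial.transform import Rotation as R
p=np.array([.6102,.2446,.0907,.0234])
def rpy(deg,sgn=1,psi=p[2]):
    s,c=np.sin(np.radians(deg)),np.cos(np.radians(deg))
    z=np.array([s*np.cos(psi),s*np.sin(psi),-c]); y=sgn*np.array([-np.sin(psi),np.cos(psi),0]); x=np.cross(y,z)
    return R.from_matrix(np.c_[x,y,z]).as_euler('xyz')
def W(x,y,z): return T(p,[x,y,z])[0]
E
python3 - <<'E'
from plan import *
for n in("scene","top"):
    c=manip.camera_info(n);Rm=cv2.Rodrigues(c['rvec'])[0];o=-Rm.T@c['tvec']
    for q in["teaspoon","sugar_stick","coffee_stick","mug"]:
        for d in manip.cut_out(n,q)[:1]:
            ys,xs=np.nonzero(d["region"]); v=Rm.T@np.array([(xs.mean()-c['cx'])/c['fx'],(ys.mean()-c['cy'])/c['fy'],1]); h=.045 if q=="mug" else .005
            print(n,q,round(d['conf'],2),(o+v*(h-o[2])/v[2]).round(3))
for sg in(1,-1):
  for a in (45,48):
    r=rpy(a,sg)
    for P in [(-.26,-.03,.25),(-.16,-.012,.12),(-.14,-.012,.016),(-.083,-.012,.016),(-.12,-.073,.22),(-.086,-.073,.17),(-.086,-.073,.09)]:
        q=manip.inverse_kinematics(W(*P),r); print(sg,a,P,W(*P).round(3),None if q is None else np.round(q,2))
E
```

```text
scene teaspoon 0.57 [ 0.422 -0.436  0.005]
scene sugar_stick 0.88 [0.367 0.232 0.005]
scene coffee_stick 0.56 [0.366 0.05  0.005]
scene mug 0.57 [ 0.394 -0.114  0.045]
top teaspoon 0.63 [0.374 0.365 0.005]
top sugar_stick 0.61 [0.368 0.231 0.005]
top mug 0.77 [ 0.392 -0.117  0.045]
1 45 (-0.26, -0.03, 0.25) [0.354 0.191 0.25 ] [ 0.67 -0.75  2.12 -0.44  1.11 -0.93]
1 45 (-0.16, -0.012, 0.12) [0.452 0.218 0.12 ] [ 0.53 -0.38  2.2  -0.52  0.66 -0.82]
1 45 (-0.14, -0.012, 0.016) [0.472 0.22  0.016] [ 0.51 -0.13  2.27 -0.85  0.39 -0.46]
1 45 (-0.083, -0.012, 0.016) [0.529 0.225 0.016] [ 0.44 -0.01  2.16 -0.81  0.34 -0.54]
1 45 (-0.12, -0.073, 0.22) [0.497 0.161 0.22 ] [ 0.29 -0.47  2.04 -0.2   0.8  -1.29]
1 45 (-0.086, -0.073, 0.17) [0.531 0.164 0.17 ] [ 0.27 -0.34  2.06 -0.21  0.65 -1.27]
1 45 (-0.086, -0.073, 0.09) [0.531 0.164 0.09 ] [ 0.27 -0.23  2.16 -0.3   0.45 -1.17]
1 48 (-0.26, -0.03, 0.25) [0.354 0.191 0.25 ] None
1 48 (-0.16, -0.012, 0.12) [0.452 0.218 0.12 ] [ 0.55 -0.39  2.23 -0.61  0.61 -0.73]
1 48 (-0.14, -0.012, 0.016) [0.472 0.22  0.016] [ 0.52 -0.13  2.3  -1.06  0.36 -0.
[... 694 characters left out ...]
 -0.2   0.8   1.86]
-1 45 (-0.086, -0.073, 0.17) [0.531 0.164 0.17 ] [ 0.27 -0.34  2.06 -0.21  0.65  1.87]
-1 45 (-0.086, -0.073, 0.09) [0.531 0.164 0.09 ] [ 0.27 -0.23  2.16 -0.3   0.45  1.97]
-1 48 (-0.26, -0.03, 0.25) [0.354 0.191 0.25 ] None
-1 48 (-0.16, -0.012, 0.12) [0.452 0.218 0.12 ] [ 0.55 -0.39  2.23 -0.61  0.61  2.41]
-1 48 (-0.14, -0.012, 0.016) [0.472 0.22  0.016] None
-1 48 (-0.083, -0.012, 0.016) [0.529 0.225 0.016] None
-1 48 (-0.12, -0.073, 0.22) [0.497 0.161 0.22 ] [ 0.3  -0.49  2.08 -0.23  0.74  1.89]
-1 48 (-0.086, -0.073, 0.17) [0.531 0.164 0.17 ] [ 0.28 -0.35  2.1  -0.26  0.58  1.91]
-1 48 (-0.086, -0.073, 0.09) [0.531 0.164 0.09 ] [ 0.28 -0.24  2.2  -0.38  0.38  2.06]
```

```bash
python3 - <<'E'
from plan import *
manip.grasp()
r=rpy(45)
manip.move_ptp(W(-.19,-.012,.18),r)
manip.movel(W(-.15,-.012,.06),feed=.2)
manip.movel(W(-.145,-.012,.016),feed=.1)
o=manip.observe();print(o['time'],o['tool_pos'],o['ft_force'],o['gripper_width'])
cv2.imwrite('pics/scene1.png',manip.capture('scene')[:,:,::-1])
cv2.imwrite('pics/top1.png',manip.capture('top')[:,:,::-1])
E
python3 -c "
import cv2,numpy as np
a=cv2.imread('pics/scene1.png')[195:425,100:340];b=cv2.imread('pics/top1.png')[165:345,170:350]
cv2.imwrite('pics/c1.png',np.hstack([cv2.resize(a,(400,383)),cv2.resize(b,(383,383))]))"
```

```text
4.9333 [0.46754234 0.22011781 0.01742658] [ 0.13574944  0.31919248 -0.63401864] -0.00020584087844790464
```

View pics/c1.png

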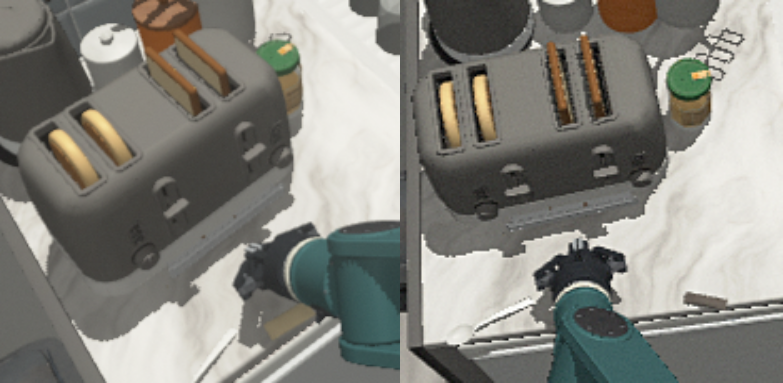

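The fingertips (crop right, ~(575,243)) are squarely in front of the tray's middle, clear of the sachets and the spoon. Pushing.

```bash
python3 - <<'E'
from plan import *
def rep(tag):
    o=manip.observe(); d=o['tool_pos']-[p[0],p[1],0]; c,s=np.cos(p[2]),np.sin(p[2])
    print(tag,round(o['time'],2),'toaster xyz',np.round([c*d[0]+s*d[1],-s*d[0]+c*d[1],d[2]],4),o['ft_force'].round(2))
hit=manip.movel(W(-.076,-.012,.016),feed=.04,contact_N=6); rep(hit)
manip.wait(.3); rep('settled')
cv2.imwrite('pics/scene2.png',manip.capture('scene')[:,:,::-1])
E
python3 -c "
import cv2,numpy as np
a=cv2.imread('pics/scene2.png')[255:385,160:320]
cv2.imwrite('pics/c2.png',cv2.resize(a,None,fx=4,fy=4))"
```

```text
True 6.42 toaster xyz [-0.0835 -0.0121  0.015 ] [-0.41 -0.3   0.63]
settled 6.72 toaster xyz [-0.0839 -0.0123  0.0147] [ 0.53 -0.02 -0.39]
```

View pics/c2.png

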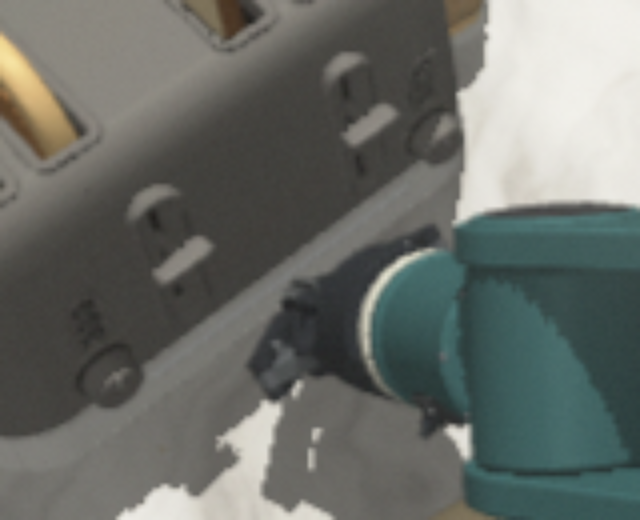

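It stopped about 1 mm from the expected home position. I'll press once more, slightly harder, to confirm that's the rigid stop.

```bash
python3 - <<'E'
from plan import *
def rep(tag):
    o=manip.observe(); d=o['tool_pos']-[p[0],p[1],0]; c,s=np.cos(p[2]),np.sin(p[2])
    print(tag,round(o['time'],2),'toaster xyz',np.round([c*d[0]+s*d[1],-s*d[0]+c*d[1],d[2]],4),o['ft_force'].round(2))
hit=manip.movel(W(-.070,-.012,.016),feed=.02,contact_N=12); rep(hit)
manip.wait(.2); rep('settled')
manip.movel(W(-.15,-.012,.03),feed=.15); rep('back')
manip.movel(W(-.19,-.04,.15),feed=.25)
manip.movel(W(-.16,-.073,.22),feed=.25); rep('up')
cv2.imwrite('pics/scene3.png',manip.capture('scene')[:,:,::-1])
cv2.imwrite('pics/top3.png',manip.capture('top')[:,:,::-1])
E
python3 ov2.py b .6102 .2446 .0907 0 3
```

```text
True 7.06 toaster xyz [-0.0836 -0.0125  0.0137] [ 0.26 -0.12 -0.74]
settled 7.26 toaster xyz [-0.0839 -0.0127  0.0132] [-0.77  0.31  0.23]
back 7.87 toaster xyz [-0.1495 -0.0117  0.0305] [-0.28 -0.52  1.07]
up 9.03 toaster xyz [-0.1601 -0.0736  0.2174] [-0.65 -0.23 -1.13]
```

View pics/zsceneb.png

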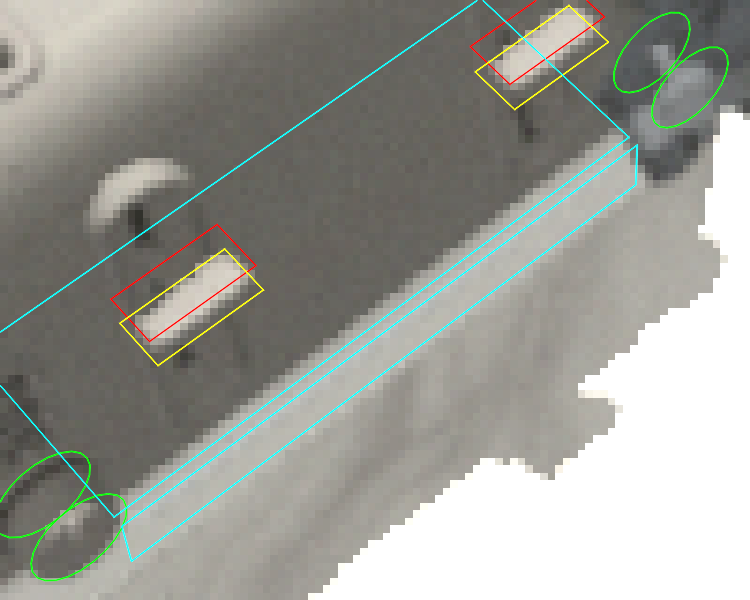

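View pics/ztopb.png

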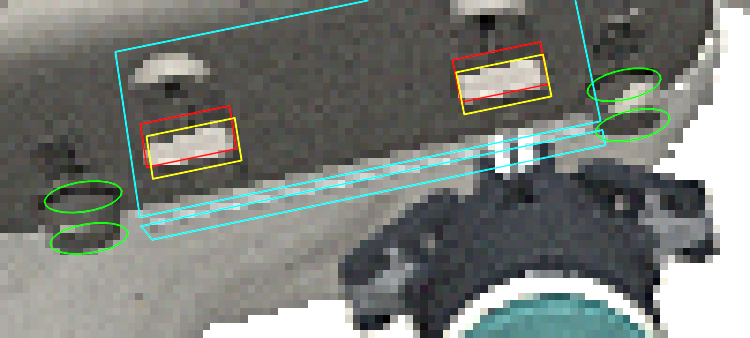

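The tray is home: it stopped at the same place with 6 N and 12 N, and its edge lies on the d=0 outline. Next I'll move above lever1 and look before pressing.

Run:
```python
from plan import *
print(proj('top',T(p,[-.1601,-.0736,.2174])))
manip.movel(W(-.105,-.073,.175),feed=.15)
manip.movel(W(-.088,-.073,.155),feed=.08)
manip.wait(.2)
o=manip.observe(); print(o['time'],o['tool_pos'],W(-.088,-.073,.155),o['ft_force'])
cv2.imwrite('pics/scene4.png',manip.capture('scene')[:,:,::-1])
cv2.imwrite('pics/top4.png',manip.capture('top')[:,:,::-1])
print(proj('top',[o['tool_pos']]),proj('scene',[o['tool_pos']]))
a=cv2.imread('pics/scene4.png')[225:345,190:330];b=cv2.imread('pics/top4.png')[205:305,215:331]
cv2.imwrite('pics/c4.png',np.hstack([cv2.resize(a,(400,343)),cv2.resize(b,(398,343))]))
```

```text
[[268.08222409 255.87271515]]
10.425 [0.52927079 0.16404432 0.1558527 ] [0.52917374 0.1639294  0.155     ] [-0.08490078 -0.5822629   0.43011029]
[[265.3797405  240.91848756]] [[249.77434328 277.68729148]]
```

View pics/c4.png

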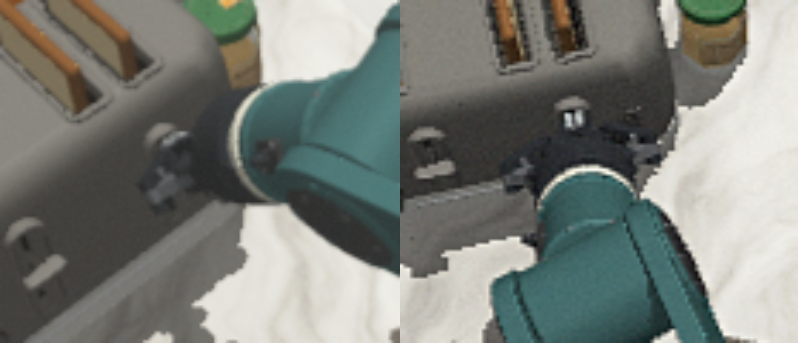

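The fingertips (crop right, ~(573,118)) sit over the right lever, clear of the bread and the shell. Pressing down.

Run:
```python
from plan import *
def rep(tag):
    o=manip.observe(); d=o['tool_pos']-[p[0],p[1],0]; c,s=np.cos(p[2]),np.sin(p[2])
    print(tag,round(o['time'],2),'toaster xyz',np.round([c*d[0]+s*d[1],-s*d[0]+c*d[1],d[2]],4),o['ft_force'].round(2))
hit=manip.movel(W(-.088,-.073,.089),feed=.05,contact_N=12); rep(hit)
manip.wait(.1); rep('s')
cv2.imwrite('pics/scene5.png',manip.capture('scene')[:,:,::-1])
cv2.imwrite('pics/top5.png',manip.capture('top')[:,:,::-1])
a=cv2.imread('pics/scene5.png')[205:345,170:330];b=cv2.imread('pics/top5.png')[165:305,175:331]
cv2.imwrite('pics/c5.png',np.hstack([cv2.resize(a,(400,343)),cv2.resize(b,(385,343))]))
```

```text
False 11.99 toaster xyz [-0.0878 -0.0729  0.0894] [1.59 1.21 3.03]
s 12.09 toaster xyz [-0.0877 -0.0729  0.0894] [0.98 0.11 2.33]
```

View pics/c5.png

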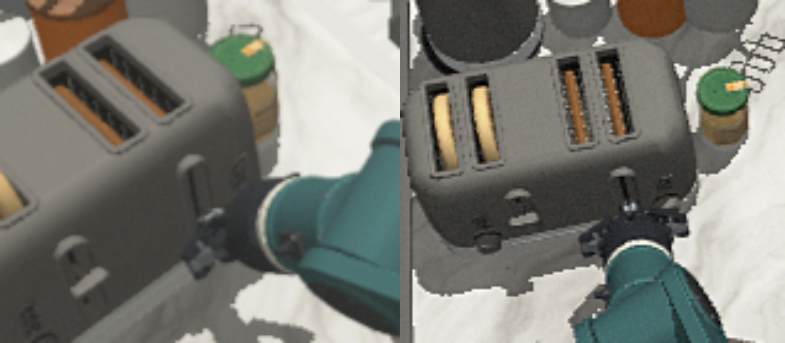

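The slices have sunk, but I felt no clear stop. I'll push on until the stop is felt, then withdraw.

Run:
```python
from plan import *
def rep(tag):
    o=manip.observe(); d=o['tool_pos']-[p[0],p[1],0]; c,s=np.cos(p[2]),np.sin(p[2])
    print(tag,round(o['time'],2),'toaster xyz',np.round([c*d[0]+s*d[1],-s*d[0]+c*d[1],d[2]],4),o['ft_force'].round(2))
hit=manip.movel(W(-.088,-.073,.082),feed=.02,contact_N=10); rep(hit)
manip.wait(.1); rep('s')
manip.movel(W(-.092,-.073,.105),feed=.06); rep('up')
manip.movel(W(-.15,-.073,.16),feed=.15)
manip.movel(W(-.22,-.073,.23),feed=.2); rep('clear')
manip.wait(.5)
cv2.imwrite('pics/scene6.png',manip.capture('scene')[:,:,::-1])
cv2.imwrite('pics/top6.png',manip.capture('top')[:,:,::-1])
a=cv2.imread('pics/scene6.png')[205:385,110:290];b=cv2.imread('pics/top6.png')[165:345,170:350]
cv2.imwrite('pics/c6.png',np.hstack([cv2.resize(a,(400,400)),cv2.resize(b,(400,400))]))
```

```text
True 12.4 toaster xyz [-0.0873 -0.0729  0.0894] [-2.74 -0.18  3.41]
s 12.5 toaster xyz [-0.0874 -0.0729  0.0893] [-2.86 -0.5   3.41]
up 12.92 toaster xyz [-0.0922 -0.073   0.1053] [0.19 0.02 0.21]
clear 14.24 toaster xyz [-0.22   -0.073   0.2286] [-0.74  0.86 -1.11]
```

View pics/c6.png

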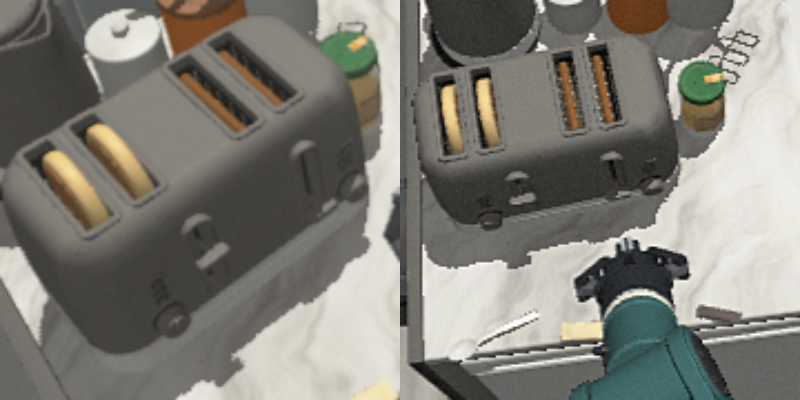

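View pics/scene6.png

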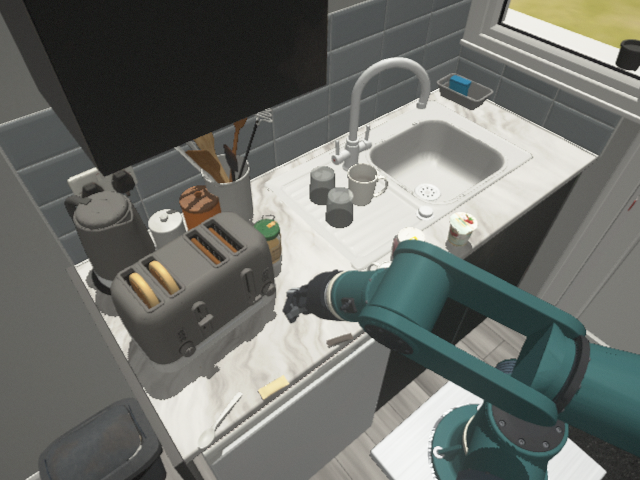

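The right lever (crop ~(328,205)) stays down with the hand clear, and the slices are sunk. The left lever and the muffins are still up, the tray is home, and the sachets and spoon haven't moved.

```bash
python3 -c "
from cell import manip
print(manip.hand_in(), manip.observe()['time'])"
```

```text
the job is handed in; nothing more can be done
the job is handed in; nothing more can be done
```

The square slices are down and the right lever is latched. I pushed the crumb tray home first, then pressed that lever with the closed fingertips, took the hand away, and handed the job in at about 15 s.

- **Tray:** it stopped at the same spot with 6 N and then 12 N, and its edge matches the fully-home outline in the pictures.
- **Right lever:** on the first press I felt no clear stop. A second press stopped at once on the 10 N limit. About 1.3 s after I let go, the lever was still down and the slices still sunk.
- **Everything else:** the muffins and the left lever are still up. The honey jar, sachets, spoon and milk pot look unmoved. The mug and part of the jam jar were hidden behind the arm in the last scene picture. I didn't check them in the last top picture, but the arm never worked near them.

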